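# Clamp the bedside canister shut

### The job

Shut the wide, squat clip-top canister on the dresser: first press its lid down until it is fully closed, then swing its wire bail over from behind to the front until it snaps down and clamps the lid. Leave the bail of the tall, narrow canister folded back as it is.

Things in the scene. Friction and masses are not known exactly. Their poses are not given: they have to be found in the camera images.
- canister: Wide, squat white clip-top canister, 100 mm across, rim 95 mm high, stuck fast on a rubber pad; flat lid, steel wire bail. Origin: centre of its underside; z up, x to its back (lid hinge), -x to its front, roughly towards the robot; y along hinge and bail bar. Lid: disc 100 mm across, 14 mm thick, hinge at x 50, z 95 mm; shut, its top is 109 mm high. Two steel hooks at its front receive the bar.
- canister_lid (a joint): Squat canister's lid, rad: 0 shut, growing as its front edge rises; starts at 0.3 to 0.65, stays where left; 2 to 4 N pressed down in front of its middle shuts it.
- canister_bail (a joint): Its bail, rad: 0 folded back at its stop (start), 0.63 bar straight up, 2.2 clamped. U of 6 mm wire, arms at y +/-58 mm; bar centre at x = -80 cos(2.2-a), z = 87 + 80 sin(2.2-a) mm in the canister's frame; dark wood sleeve on it 12 mm thick, 44 long. A spring resists with up to 5 N at the bar until 1.3 rad (bar 50 mm in front of centre), then snaps it home; let go earlier, it springs back.
- tall_bar (a point): Middle of the bail bar of the tall, narrow canister, to be left alone: same make, 80 mm across, shut lid 164 mm high, fixed. Its bail is folded back but free to swing; bar 200 mm high. The canister's upright axis is about 41 mm in front of this point; y is along the bar.

How it is judged:
By the outcome, as a careful person would: the job done as asked, in the order asked, and still so for the second after the job is handed in, with the robot touching nothing.
It also fails if it takes over 38 s, if anything falls off the work surface, if the arm or the gripper's body presses on something with over 40 N, if the wrist force passes 120 N, or if a joint passes its speed limit or range.

### The arm

A 6-joint arm with a two-finger parallel gripper is mounted at the origin on the work surface. World frame = base frame: x ahead of the robot, y to its left, z up, the work surface at z = 0. Lengths are in m, angles in rad, forces in N, time in s.
With the tool pointing down it reaches from about 0.4 to 0.925 m from the base axis. Payload 12.5 kg.
Tool frame: the origin (TCP) lies on the mounting face of the last link; the fingertips stand 190 mm ahead of it and the grasp point (between the pads) lies 171 mm ahead of it; z points along the fingers, y is the line along which they close (so a half turn about z gives the same grasp; the last joint's range is limited). The gripper opens to 95 mm and grips with 3 to 60 N. Pads are 20 mm wide; open, the fingers measure 119 mm over their backs; the gripper's body (75 mm by 180 mm) begins 59 mm behind the grasp point.
Start: joints at [1.056, 0.491, 1.559, -0, 1.092, -0.106], TCP at [0.248, 0.574, 0.405] pointing down, gripper open.
Joint ranges: [-3.1, 3.1], [-0.84, 2.19], [0.05, 2.79], [-1.13, 4.28], [0.06, 2.93], [-2.69, 2.69]. Speed limits (rad/s): [2.22, 2.22, 2.79, 3.14, 3.14, 3.14].

### API

Orientations are given as a unit quaternion [x, y, z, w].
In Python, from bench import get_obs, camera, camera_params, finish_job gives the robot as it stands. The module is installed in compiled form; this text tells all that it offers.
- The arm moves only by the tool carry_out, never from a script. Its argument "deltas" is a list of rows, each an object of numbers: "tx", "ty", "tz": the shift along the tool's x, y, z in cm; "ax", "ay", "az": the turn, a rotation vector about the tool's x, y, z in degrees; "grip": the gripper's target within -1 to 1 (fully open at 1, half-way at 0, shut at -1). In form: [{"tx": .., "ty": .., "tz": .., "ax": .., "ay": .., "az": .., "grip": ..}, ...]. A call has 1 to 5 rows; each row shifts and turns the commanded pose from where the row before left it, along the tool's axes as they then stand; what a row does not reach is not made up. A row lasts 1/10 s, in which the tool goes at most 50 mm and 8.59 degrees, less where a joint would pass 70% of its speed; a pose out of reach is approached as far as the arm can. A call with a gripper value outside its range is refused whole. The fingers move at their own pace and stop on an object; "force" is the grip in N (left out, the last holds). Time passes only in rows, so rows that do not move let the fingers close. It gives the time, the measured TCP pose, the force, the opening and the grip force at its end, in the units of the state.
- get_obs(): the state, without advancing time (a new reading comes with each control period).
- camera(name): name is "scene" or "top" or "wrist"; returns (picture, depth): 480x640x3 uint8, red, green, blue; 480x640 float32, m along the optical axis (not along the pixel's ray), 0 where there is no reading.
- camera_params(name): a dict with "fx", "fy", "cx", "cy" (pixels), "R" (3x3) and "t" (3): a world point X has camera coordinates R X + t; the wrist camera has in their place "T_tool_cam" (4x4, takes a point from camera to tool coordinates, whose origin is the TCP and whose axes are the flange's). Camera axes: x right, y down, z forward; pixel columns grow to the right and rows downward; lengths in m; the calibration is good to about 2 mm. A picture is of the moment at which its call begins: read the wrist's pose just before it. camera_params takes no time and is no camera call.
- finish_job(): hands the job in; it is judged then, once.
The state is a dict: "t": time; "joint_pos": joint angles; "joint_vel": joint speeds; "effort": joint torques, N m; "position": TCP position; "eef_rot": TCP orientation; "wrist_force": force on the tool from outside, world axes, zero at the start; "ft_torque": the same for the moment, N m; "grip_width": finger opening in m; "grasp_force": force on a finger pad.
Only numpy, scipy, OpenCV 4.12 (cv2) and the standard library are available. Lean on these libraries where they do the work, as an engineer would, in place of code of your own. Each camera call takes 0.05 s, during which the arm holds its last target. There are 200 camera calls.

## Working session

There is one attempt and no reset: what is moved stays moved. The work goes in short steps, Python scripts to look and compute and a tool call to move; the robot and the scene stay as the last step left them, time stands still between calls to the robot, and variables do not carry over. Pictures are saved under pics/ and viewed, at most 10 in all, crops included, and the job is handed in when it is done.

Besides the shell and the picture viewer there is one more tool, called after "Request:" as name([rows], argument=value, ...), one row to a line, values as JSON. carry_out: Moves the arm, as the interface text tells. Its arguments: {"type":"object","properties":{"deltas":{"type":"array"},"force":{"type":"number"}},"required":["deltas"]}

```bash
mkdir -p pics
python3 - <<'E'
from bench import *
import cv2,numpy as np
o=get_obs();print(o)
for n in("scene","top"):
    p,d=camera(n);cv2.imwrite(f"pics/{n}0.png",p[:,:,::-1]);np.savez(f"{n}0.npz",p=p,d=d)
    print(n,camera_params(n))
print(camera_params("wrist"))
E
```

```text
{'t': 0.0, 'joint_pos': array([ 1.05639471e+00,  4.91594317e-01,  1.55943795e+00, -2.89851286e-05,
        1.09172023e+00, -1.05599210e-01]), 'joint_vel': array([-0.00124949, -0.0016091 ,  0.00147868,  0.00056035, -0.00045095,
       -0.00064003]), 'effort': array([-2.59646826e-03, -6.12635207e+01, -2.58168554e+01,  6.91555627e-02,
        4.83236276e-02, -9.24832989e-05]), 'position': array([0.24841287, 0.57348569, 0.40414399]), 'eef_rot': array([ 2.02974284e-01,  9.79183897e-01, -5.56204014e-04, -1.64667036e-04]), 'wrist_force': array([-0.1113444 ,  0.44801945,  0.01784654]), 'ft_torque': array([-0.02038438,  0.04301842, -0.01387465]), 'grasp_force': 0.0, 'grip_width': 0.09492533234818343}
scene {'fx': 489.73809656447065, 'fy': 489.73809656447065, 'cx': 311.57735410901967, 'cy': 246.34995586601678, 'R': array([[ 0.89197575,  0.45200606, -0.00835373],
       [ 0.38997698, -0.7786538 , -0.49154472],
       [-0.22868586,  0.43518821, -0.87081227]]), 't': array([-0.50638962, -0.13713306,  1.12955981])}
top {'fx': 595.501043440933, 'fy': 595.501043440933, 'cx': 314.0027287355662, 'cy': 232.01778344926788, 'R': array([[ 4.27978675e-03, -9.99990829e-01,  1.57894099e-04],
       [-9.82121876e-01, -4.23302646e-03, -1.88198571e-01],
       [ 1.88197514e-01,  6.50378503e-04, -9.82130986e-01]]), 't': array([0.01342238, 0.55210082, 1.01497107])}
{'fx': 364.4494327987861, 'fy': 364.4494327987861, 'cx': 319.8479239207197, 'cy': 235.9643045283572, 'T_tool_cam': array([[ 1.42123572e-04, -9.72130565e-01, -2.34440066e-01,
         6.44263171e-02],
       [ 9.99999972e-01,  9.38828505e-05,  2.16930408e-04,
        -4.20409501e-04],
       [-1.88874778e-04, -2.34440090e-01,  9.72130551e-01,
         2.11069195e-02],
       [ 0.00000000e+00,  0.00000000e+00,  0.00000000e+00,
         1.00000000e+00]])}
```

View pics/scene0.png

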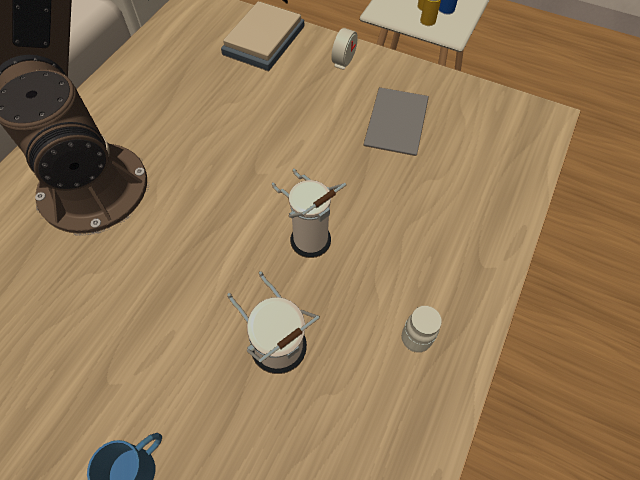

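View pics/top0.png

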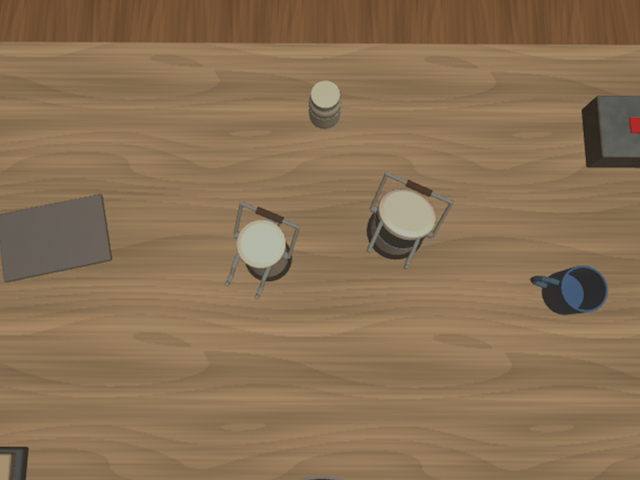

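The scene view shows the squat canister with its lid at (276,328) and sleeve at (289,339), and the tall one with its lid at (310,198) and sleeve at (325,199). In the top view the squat sleeve is at (419,187) and the tall one at (269,214).

```bash
cat > h.py <<'E'
import numpy as np,cv2
from bench import *
def ray(n,uv):
    c=camera_params(n);R,t=c["R"],c["t"]
    d=R.T@np.array([(uv[0]-c["cx"])/c["fx"],(uv[1]-c["cy"])/c["fy"],1.]);return -R.T@t,d
def tri(a,ua,b,ub):
    o,d=ray(a,ua);p,e=ray(b,ub)
    s=np.linalg.lstsq(np.c_[d,-e],p-o,rcond=None)[0];A=o+s[0]*d;B=p+s[1]*e
    return (A+B)/2,np.linalg.norm(A-B)*1e3
def plane(n,uv,z):
    o,d=ray(n,uv);return o+d*(z-o[2])/d[2]
def blob(p,c,r,kind):
    h=cv2.cvtColor(p,cv2.COLOR_RGB2HSV).astype(int);q=p.astype(int)
    if kind=="sleeve": m=(h[...,2]<120)&(h[...,1]>110)&(q[...,0]>q[...,2]+20)
    else: m=(h[...,2]>185)&(h[...,1]<60)
    k=np.zeros(m.shape,np.uint8);cv2.circle(k,c,r,1,-1);m=(m&(k>0)).astype(np.uint8)
    n,l,s,ce=cv2.connectedComponentsWithStats(m);i=1+np.argmax(s[1:,4]);m=(l==i)
    pts=np.argwhere(m)[:,::-1].astype(np.float32)
    (x,y),(w,hh),a=cv2.minAreaRect(pts)
    u,S,v=np.linalg.svd(pts-pts.mean(0),full_matrices=False)
    return np.array(pts.mean(0)),v[0],max(w,hh),m
def cloud(n,d,m):
    c=camera_params(n);v,u=np.nonzero(m&(d>0));z=d[v,u]
    P=np.c_[(u-c["cx"])/c["fx"]*z,(v-c["cy"])/c["fy"]*z,z];return (P-c["t"])@c["R"]
E
python3 - <<'E'
from h import *
np.set_printoptions(precision=4,suppress=True)
I={n:np.load(n+"0.npz") for n in("scene","top")}
S={"squat":{"scene":((289,339),18),"top":((419,187),18)},"tall":{"scene":((325,199),16),"top":((269,214),18)}}
L={"squat":{"scene":((276,328),35),"top":((405,215),35)},"tall":{"scene":((310,198),25),"top":((261,244),30)}}
for k in S:
    b={n:blob(I[n]["p"],*S[k][n],"sleeve") for n in I}
    c,e=tri("scene",b["scene"][0],"top",b["top"][0]);print(k,"sleeve",c,"gap mm",e,[b[n][2] for n in b],[b[n][3].sum() for n in b])
    for n in b:
        P=cloud(n,I[n]["d"],b[n][3]);a=plane(n,b[n][0]-b[n][1]*10,c[2]);f=plane(n,b[n][0]+b[n][1]*10,c[2])
        print("  ",n,"depth mean",P.mean(0),"bar yaw",np.degrees(np.arctan2(*(f-a)[1::-1]))%180)
    for n in I:
        m=blob(I[n]["p"],*L[k][n],"lid")[3];P=cloud(n,I[n]["d"],m)
        mu=np.median(P,0);Q=P[np.linalg.norm(P-mu,axis=1)<.06];mu=Q.mean(0);v=np.linalg.svd(Q-mu,full_matrices=False)[2][2];v*=np.sign(v[2])
        print("  lid",n,len(Q),mu,"normal",v,"tilt",np.arccos(v[2]),"az",np.degrees(np.arctan2(v[1],v[0])))
E
```

```text
squat sleeve [ 0.6084 -0.156   0.1502] gap mm 0.3705177551485668 [27.199995040893555, 25.49026107788086] [np.int64(172), np.int64(127)]
   scene depth mean [ 0.6093 -0.1577  0.1556] bar yaw 65.62519240576285
   top depth mean [ 0.6075 -0.1551  0.1541] bar yaw 65.09194321259723
  lid scene 2068 [ 0.5661 -0.1401  0.1316] normal [ 0.3702 -0.1723  0.9128] tilt 0.4206618916481431 az -24.954976023877734Traceback (most recent call last):
  File "<stdin>", line 13, in <module>
  File "h.py", line 17, in blob
    n,l,s,ce=cv2.connectedComponentsWithStats(m);i=1+np.argmax(s[1:,4]);m=(l==i)
                                                     ~~~~~~~~~^^^^^^^^^
    return _wrapfunc(a, 'argmax', axis=axis, out=out, **kwds)
    return bound(*args, **kwds)
ValueError: attempt to get argmax of an empty sequence
```

Request:
carry_out([
  {"tz": -4.5,"grip": -1},
  {"tz": -4.5,"grip": -1},
  {"tx": -3.3,"ty": -3.2,"grip": -1},
  {"tx": -3.3,"ty": -3.2,"grip": -1},
  {"tx": -3.3,"ty": -3.2,"grip": -1},
], force=20)

```text
invalid input
```

Request:
carry_out([
  {"tx": -3.3,"ty": -3.2},
  {"tx": -3.3,"ty": -3.2},
  {"tx": -3.3,"ty": -3.2},
  {"tx": -3.3,"ty": -3.2},
  {"tx": -3.3,"ty": -3.2},
])

```text
invalid input
```

Request:
carry_out([
  {"tx": -3.3,"ty": -3.2},
  {"tx": -3.3,"ty": -3.2},
  {"tx": -3.3,"ty": -3.2},
  {"tx": -3.3,"ty": -3.2},
  {"tx": -3.3,"ty": -3.2,"az": 1.3},
])

```text
invalid input
```

Request:
carry_out([
  {"tx": 0,"ty": 0,"tz": -4.5,"ax": 0,"ay": 0,"az": 0,"grip": -1},
  {"tx": 0,"ty": 0,"tz": -4.5,"ax": 0,"ay": 0,"az": 0,"grip": -1},
  {"tx": -3.3,"ty": -3.2,"tz": 0,"ax": 0,"ay": 0,"az": 0,"grip": -1},
  {"tx": -3.3,"ty": -3.2,"tz": 0,"ax": 0,"ay": 0,"az": 0,"grip": -1},
  {"tx": -3.3,"ty": -3.2,"tz": 0,"ax": 0,"ay": 0,"az": 0,"grip": -1},
], force=20)

```text
t: 0.6
position: [0.3012, 0.4446, 0.4946]
eef_rot: [0.203, 0.979, -0.0, -0.0]
wrist_force: [0.5, 0.4, -0.4]
grip_width: 0.0602
grasp_force: 0.0
```

Request:
carry_out([
  {"tx": -3.3,"ty": -3.2,"tz": 0,"ax": 0,"ay": 0,"az": 0,"grip": -1},
  {"tx": -3.3,"ty": -3.2,"tz": 0,"ax": 0,"ay": 0,"az": 0,"grip": -1},
  {"tx": -3.3,"ty": -3.2,"tz": 0,"ax": 0,"ay": 0,"az": 0,"grip": -1},
  {"tx": -3.3,"ty": -3.2,"tz": 0,"ax": 0,"ay": 0,"az": 0,"grip": -1},
  {"tx": -3.3,"ty": -3.2,"tz": 0,"ax": 0,"ay": 0,"az": 0,"grip": -1},
])

```text
t: 1.1
position: [0.3891, 0.2319, 0.4947]
eef_rot: [0.203, 0.979, 0.0, -0.0]
wrist_force: [0.6, 1.4, -0.3]
grip_width: 0.0208
grasp_force: 0.0
```

Request:
carry_out([
  {"tx": -3.3,"ty": -3.2,"tz": 0,"ax": 0,"ay": 0,"az": 0,"grip": -1},
  {"tx": -3.3,"ty": -3.2,"tz": 0,"ax": 0,"ay": 0,"az": 0,"grip": -1},
  {"tx": -3.3,"ty": -3.2,"tz": 0,"ax": 0,"ay": 0,"az": 0,"grip": -1},
  {"tx": -3.3,"ty": -3.2,"tz": 0,"ax": 0,"ay": 0,"az": 1.3,"grip": -1},
  {"tx": 0,"ty": 0,"tz": 0,"ax": 0,"ay": 0,"az": 0,"grip": -1},
])

```text
t: 1.6
position: [0.4606, 0.0599, 0.4943]
eef_rot: [0.217, 0.976, -0.0, -0.0]
wrist_force: [0.2, -0.1, 0.2]
grip_width: 0.0006
grasp_force: 0.0
```

```bash
cat > go.py <<'E'
import sys
from h import *
from scipy.spatial.transform import Rotation as Ro
o=get_obs();R=Ro.from_quat(o["eef_rot"]).as_matrix()
A=np.array([.5656,-.1363,0]);th=np.radians(-24.7);ex=np.array([np.cos(th),np.sin(th),0])
x,z=[float(v) for v in sys.argv[1:]]
print("t",o["t"],"F",o["wrist_force"].round(2))
tip=o["position"]+R[:,2]*.19
ey=np.array([-ex[1],ex[0],0]);print("tip in canister mm",[round(1e3*float((tip-A)@e),1) for e in (ex,ey,[0,0,1])],"tool y az",np.degrees(np.arctan2(R[1,1],R[0,1])))
T=A+ex*x/1e3+[0,0,z/1e3]
print("tool delta cm",(100*R.T@(T-tip)).round(2))
E
python3 go.py -30 170
```

```text
t 1.6 F [ 0.22 -0.13  0.25]
tip in canister mm [-177.3, 134.2, 304.3] tool y az 64.964593740646
tool delta cm [-14.81 -13.33  13.45]
```

Request:
carry_out([
  {"tx": -3.7,"ty": -3.3,"tz": 0,"ax": 0,"ay": 0,"az": 0,"grip": -1},
  {"tx": -3.7,"ty": -3.3,"tz": 0,"ax": 0,"ay": 0,"az": 0,"grip": -1},
  {"tx": -3.7,"ty": -3.3,"tz": 0,"ax": 0,"ay": 0,"az": 0,"grip": -1},
  {"tx": -3.7,"ty": -3.4,"tz": 0,"ax": 0,"ay": 0,"az": 0,"grip": -1},
  {"tx": 0,"ty": 0,"tz": 4.5,"ax": 0,"ay": 0,"az": 0,"grip": -1},
])

```text
t: 2.1
position: [0.5399, -0.1228, 0.4526]
eef_rot: [0.216, 0.976, -0.001, 0.005]
wrist_force: [0.2, 0.2, -0.6]
grip_width: 0.0007
grasp_force: 0.0
```

Request:
carry_out([
  {"tx": 0,"ty": 0,"tz": 4.5,"ax": 0,"ay": 0,"az": 0,"grip": -1},
  {"tx": 0,"ty": 0,"tz": 4.5,"ax": 0,"ay": 0,"az": 0,"grip": -1},
  {"tx": 0,"ty": 0,"tz": 0,"ax": 0,"ay": 0,"az": 0,"grip": -1},
])

```text
t: 2.4
position: [0.5371, -0.1181, 0.355]
eef_rot: [0.214, 0.977, 0.001, -0.005]
wrist_force: [-0.6, 0.8, 0.6]
grip_width: 0.0002
grasp_force: 0.0
```

```bash
python3 go.py -30 109; python3 -c "
from h import *
p,d=camera('scene');cv2.imwrite('pics/s1.png',cv2.resize(p[200:430,140:440,::-1],None,fx=2.5,fy=2.5))"
```

```text
t 2.4 F [-0.6   0.83  0.56]
tip in canister mm [-35.3, 4.5, 165.0] tool y az 65.28338452829831
tool delta cm [-0.58 -0.44  5.6 ]
```

View pics/s1.png

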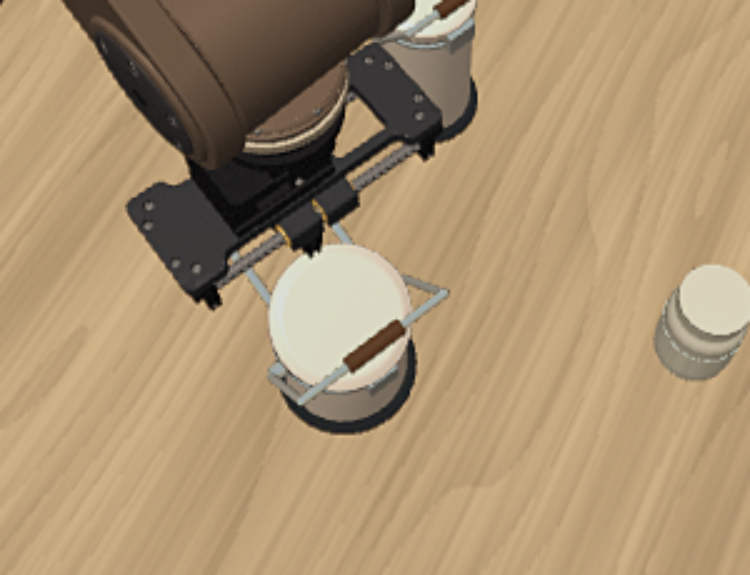

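The view shows the closed fingertips over the lid's front edge near (315,250). The sleeve is at (375,345), behind them.

Request:
carry_out([
  {"tx": -0.5,"ty": -0.4,"tz": 1.0,"ax": 0,"ay": 0,"az": 0,"grip": -1},
  {"tx": 0,"ty": 0,"tz": 1.0,"ax": 0,"ay": 0,"az": 0,"grip": -1},
  {"tx": 0,"ty": 0,"tz": 1.0,"ax": 0,"ay": 0,"az": 0,"grip": -1},
  {"tx": 0,"ty": 0,"tz": 1.0,"ax": 0,"ay": 0,"az": 0,"grip": -1},
  {"tx": 0,"ty": 0,"tz": 0.7,"ax": 0,"ay": 0,"az": 0,"grip": -1},
])

```text
t: 2.95
position: [0.5406, -0.1244, 0.312]
eef_rot: [0.214, 0.977, 0.0, -0.0]
wrist_force: [-0.1, 0.1, 0.7]
grip_width: 0.0007
grasp_force: 0.4
```

Request:
carry_out([
  {"tx": 0,"ty": 0,"tz": 0.4,"ax": 0,"ay": 0,"az": 0,"grip": -1},
  {"tx": 0,"ty": 0,"tz": 0.3,"ax": 0,"ay": 0,"az": 0,"grip": -1},
  {"tx": 0,"ty": 0,"tz": 0.1,"ax": 0,"ay": 0,"az": 0,"grip": -1},
  {"tx": 0,"ty": 0,"tz": 0,"ax": 0,"ay": 0,"az": 0,"grip": -1},
])

```text
t: 3.35
position: [0.5408, -0.1245, 0.3047]
eef_rot: [0.214, 0.977, 0.0, 0.0]
wrist_force: [0.1, -0.2, 0.4]
grip_width: 0.0003
grasp_force: 0.0
```

```bash
python3 go.py -30 109
```

```text
t 3.35 F [ 0.12 -0.2   0.36]
tip in canister mm [-27.4, 0.4, 114.7] tool y az 65.27848743626593
tool delta cm [ 0.26 -0.04  0.57]
```

Request:
carry_out([
  {"tx": 0,"ty": 0,"tz": 0.3,"ax": 0,"ay": 0,"az": 0,"grip": -1},
  {"tx": 0,"ty": 0,"tz": 0.2,"ax": 0,"ay": 0,"az": 0,"grip": -1},
  {"tx": 0,"ty": 0,"tz": 0,"ax": 0,"ay": 0,"az": 0,"grip": -1},
])

```text
t: 3.65
position: [0.5408, -0.1245, 0.2995]
eef_rot: [0.214, 0.977, 0.0, 0.0]
wrist_force: [-0.5, -0.4, -0.3]
grip_width: 0.0003
grasp_force: 0.0
```

Request:
carry_out([
  {"tx": 0,"ty": 0,"tz": 0.1,"ax": 0,"ay": 0,"az": 0,"grip": -1},
  {"tx": 0,"ty": 0,"tz": 0.1,"ax": 0,"ay": 0,"az": 0,"grip": -1},
])

```text
t: 3.85
position: [0.5407, -0.1244, 0.299]
eef_rot: [0.214, 0.977, -0.0, 0.0]
wrist_force: [-7.7, 2.7, 25.3]
grip_width: 0.0004
grasp_force: 12.9
```

```bash
python3 go.py -30 109
```

```text
t 3.85 F [-7.68  2.67 25.31]
tip in canister mm [-27.4, 0.4, 109.0] tool y az 65.2827481510921
tool delta cm [ 0.26 -0.04 -0.  ]
```

Request:
carry_out([
  {"tx": 0,"ty": 0,"tz": -4,"ax": 0,"ay": 0,"az": 0,"grip": -1},
  {"tx": 0,"ty": 0,"tz": -4,"ax": 0,"ay": 0,"az": 0,"grip": -1},
  {"tx": -3.6,"ty": 0,"tz": -1,"ax": 0,"ay": 0,"az": 0,"grip": -1},
  {"tx": -3.6,"ty": 0,"tz": 0,"ax": 0,"ay": 0,"az": 0,"grip": -1},
  {"tx": -3.6,"ty": 0,"tz": 0,"ax": 0,"ay": 0,"az": 0,"grip": -1},
])

```text
t: 4.35
position: [0.6398, -0.1701, 0.3888]
eef_rot: [0.214, 0.977, -0.0, 0.001]
wrist_force: [0.1, 0.2, 0.9]
grip_width: 0.0005
grasp_force: 0.0
```

```bash
python3 -c "
from h import *
o=get_obs()
p,d=camera('scene');cv2.imwrite('pics/s2.png',cv2.resize(p[200:430,140:440,::-1],None,fx=2.5,fy=2.5))
h=cv2.cvtColor(p,cv2.COLOR_RGB2HSV);m=(h[...,2]>185)&(h[...,1]<60);k=np.zeros(m.shape,bool);k[290:350,225:320]=1
P=cloud('scene',d,m&k);mu=np.median(P,0);Q=P[np.linalg.norm(P-mu,axis=1)<.05];mu=Q.mean(0);v=np.linalg.svd(Q-mu)[2][2] if len(Q)<500 else np.linalg.svd((Q-mu)[::3],full_matrices=False)[2][2]
print(len(Q),mu,v)
"; python3 go.py 80 125
```

```text
97 [ 0.52602562 -0.14819718  0.10734059] [ 0.23334837  0.0062695  -0.97237299]
t 4.4 F [-3.53  0.33 -1.74]
tip in canister mm [86.0, -0.1, 197.7] tool y az 65.23993248102562
tool delta cm [0.63 0.01 7.27]
```

View pics/s2.png

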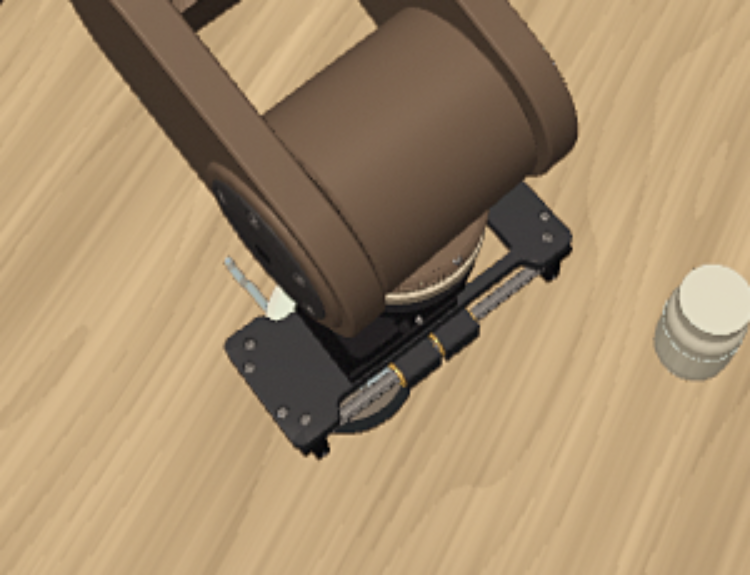

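The gripper hides most of the lid, with only a sliver showing at (280,305). I'll check the lid tilt with the wrist camera.

```bash
cat > w.py <<'E'
import sys
from h import *
from scipy.spatial.transform import Rotation as Ro
o=get_obs();R=Ro.from_quat(o["eef_rot"]).as_matrix()
p,d=camera('wrist');cv2.imwrite(sys.argv[1],p[:,:,::-1])
c=camera_params('wrist');T=c["T_tool_cam"]
h=cv2.cvtColor(p,cv2.COLOR_RGB2HSV);m=(h[...,2]>165)&(h[...,1]<60)&(d>0)
v,u=np.nonzero(m);z=d[v,u];P=np.c_[(u-c["cx"])/c["fx"]*z,(v-c["cy"])/c["fy"]*z,z]
P=(P@T[:3,:3].T+T[:3,3])@R.T+o["position"]
A=np.array([.5656,-.1363,0]);th=np.radians(-24.7);E=np.array([[np.cos(th),np.sin(th),0],[-np.sin(th),np.cos(th),0],[0,0,1]])
Q=((P-A)@E.T)*1e3;Q=Q[(np.hypot(Q[:,0],Q[:,1])<60)&(Q[:,2]>80)]
print(len(Q),[ (x,np.median(Q[abs(Q[:,0]-x)<5,2]).round(1)) for x in range(-50,51,10)])
E
python3 w.py pics/w1.png
```

```text
17429 [(-50, np.float64(104.5)), (-40, np.float64(106.9)), (-30, np.float64(107.6)), (-20, np.float64(107.7)), (-10, np.float64(107.7)), (0, np.float64(107.7)), (10, np.float64(107.7)), (20, np.float64(107.7)), (30, np.float64(107.6)), (40, np.float64(106.9)), (50, np.float64(153.1))]
```

View pics/w1.png

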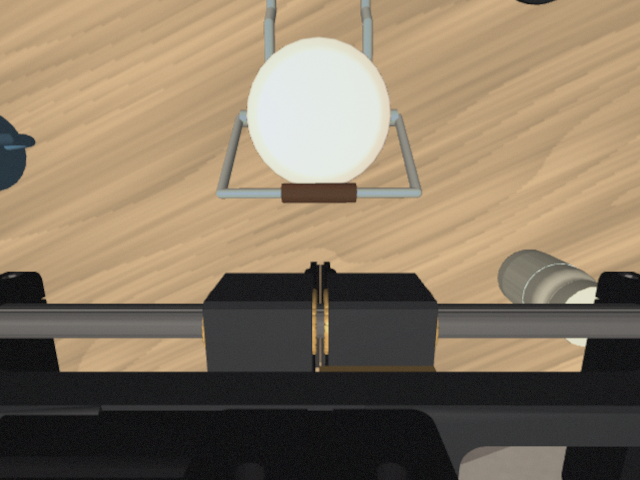

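The wrist view shows the lid flat at (318,112), and its depth is level at 107.7 mm, so it is shut. The sleeve is at (318,192), and the closed fingers at (320,270) are centred behind it. Next I lower and push.

Request:
carry_out([
  {"tx": 0,"ty": 0,"tz": 3.6,"ax": 0,"ay": 0,"az": 0,"grip": -1},
  {"tx": 0,"ty": 0,"tz": 3.4,"ax": 0,"ay": 0,"az": 0,"grip": -1},
  {"tx": 0,"ty": 0,"tz": 0,"ax": 0,"ay": 0,"az": 0,"grip": -1},
  {"tx": 1,"ty": 0,"tz": 0,"ax": 0,"ay": 0,"az": 0,"grip": -1},
  {"tx": 1,"ty": 0,"tz": 0,"ax": 0,"ay": 0,"az": 0,"grip": -1},
])

```text
t: 4.95
position: [0.6206, -0.1612, 0.32]
eef_rot: [0.214, 0.977, -0.0, 0.003]
wrist_force: [10.1, -5.6, 9.5]
grip_width: 0.0004
grasp_force: 6.2
```

Request:
carry_out([
  {"tx": 1,"ty": 0,"tz": 0,"ax": 0,"ay": 0,"az": 0,"grip": -1},
  {"tx": 1,"ty": 0,"tz": 0,"ax": 0,"ay": 0,"az": 0,"grip": -1},
  {"tx": 1,"ty": 0,"tz": 0,"ax": 0,"ay": 0,"az": 0,"grip": -1},
  {"tx": 1,"ty": 0,"tz": 0,"ax": 0,"ay": 0,"az": 0,"grip": -1},
])

```text
t: 5.35
position: [0.5841, -0.1444, 0.3211]
eef_rot: [0.214, 0.977, -0.001, 0.004]
wrist_force: [3.6, -2.0, 4.2]
grip_width: 0.0005
grasp_force: 2.4
```

```bash
python3 go.py -45 125
```

```text
t 5.35 F [ 3.61 -1.98  4.22]
tip in canister mm [21.6, 0.5, 131.1] tool y az 65.28171072618426
tool delta cm [ 6.66 -0.05  0.56]
```

Request:
carry_out([
  {"tx": 1,"ty": 0,"tz": 0,"ax": 0,"ay": 0,"az": 0,"grip": -1},
  {"tx": 1,"ty": 0,"tz": 0.2,"ax": 0,"ay": 0,"az": 0,"grip": -1},
  {"tx": 1,"ty": 0,"tz": 0.2,"ax": 0,"ay": 0,"az": 0,"grip": -1},
  {"tx": 1,"ty": 0,"tz": 0,"ax": 0,"ay": 0,"az": 0,"grip": -1},
])

```text
t: 5.75
position: [0.547, -0.1274, 0.3134]
eef_rot: [0.214, 0.977, 0.0, -0.0]
wrist_force: [2.2, -0.7, -1.5]
grip_width: 0.0003
grasp_force: 1.6
```

Request:
carry_out([
  {"tx": 1,"ty": 0,"tz": 0,"ax": 0,"ay": 0,"az": 0,"grip": -1},
  {"tx": 1,"ty": 0,"tz": 0,"ax": 0,"ay": 0,"az": 0,"grip": -1},
  {"tx": 0.8,"ty": 0,"tz": 0,"ax": 0,"ay": 0,"az": 0,"grip": -1},
  {"tx": 0,"ty": 0,"tz": 0,"ax": 0,"ay": 0,"az": 0,"grip": -1},
  {"tx": 0,"ty": 0,"tz": 0,"ax": 0,"ay": 0,"az": 0,"grip": -1},
])

```text
t: 6.25
position: [0.5226, -0.1161, 0.3139]
eef_rot: [0.214, 0.977, 0.0, 0.0]
wrist_force: [-0.0, 0.0, -0.4]
grip_width: 0.0007
grasp_force: 0.0
```

```bash
python3 go.py -45 125;python3 w.py pics/w2.png
```

```text
t 6.25 F [-0.02  0.03 -0.41]
tip in canister mm [-47.5, 0.4, 123.9] tool y az 65.28399853967997
tool delta cm [-0.25 -0.04 -0.11]
607 [(-50, np.float64(100.1)), (-40, np.float64(87.1)), (-30, np.float64(nan)), (-20, np.float64(nan)), (-10, np.float64(108.2)), (0, np.float64(107.5)), (10, np.float64(107.8)), (20, np.float64(nan)), (30, np.float64(nan)), (40, np.float64(nan)), (50, np.float64(nan))]
  return _methods._mean(a, axis=axis, dtype=dtype,
  ret = ret.dtype.type(ret / rcount)
```

View pics/w2.png

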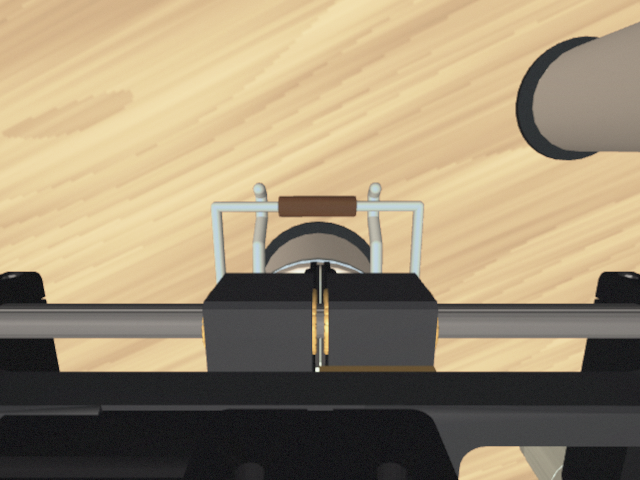

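The bail bar is down in the hooks, with its sleeve at (317,206). I'll retreat straight up and check its height.

Request:
carry_out([
  {"tx": 0,"ty": 0,"tz": -4,"ax": 0,"ay": 0,"az": 0,"grip": -1},
  {"tx": 0,"ty": 0,"tz": -4,"ax": 0,"ay": 0,"az": 0,"grip": -1},
  {"tx": 0,"ty": 0,"tz": -4,"ax": 0,"ay": 0,"az": 0,"grip": -1},
  {"tx": 0,"ty": -4,"tz": -2,"ax": 0,"ay": 0,"az": 0,"grip": -1},
  {"tx": 0,"ty": -4,"tz": 0,"ax": 0,"ay": 0,"az": 0,"grip": -1},
])

```text
t: 6.8
position: [0.4891, -0.1891, 0.4568]
eef_rot: [0.213, 0.977, -0.001, 0.003]
wrist_force: [-0.4, 0.1, -0.2]
grip_width: 0.0005
grasp_force: 0.0
```

Request:
carry_out([
  {"tx": 0,"ty": -4.5,"tz": 0,"ax": 0,"ay": 0,"az": 0,"grip": -1},
  {"tx": 0,"ty": -4.5,"tz": 0,"ax": 0,"ay": 0,"az": 0,"grip": -1},
  {"tx": 0,"ty": -4.5,"tz": 0,"ax": 0,"ay": 0,"az": 0,"grip": -1},
  {"tx": 0,"ty": 0,"tz": 0,"ax": 0,"ay": 0,"az": 0,"grip": -1},
  {"tx": 0,"ty": 0,"tz": 0,"ax": 0,"ay": 0,"az": 0,"grip": -1},
])

```text
t: 7.3
position: [0.4323, -0.3123, 0.4535]
eef_rot: [0.215, 0.977, 0.0, -0.0]
wrist_force: [0.3, 0.7, -1.3]
grip_width: 0.0009
grasp_force: 0.0
```

Run:
```python
from h import *
for n in("scene","top"):
    p,d=camera(n);cv2.imwrite(f"pics/{n}3.png",p[:,:,::-1]);np.savez(n+"3.npz",p=p,d=d)
A=cv2.imread("pics/scene3.png")[140:400,160:460];B=cv2.imread("pics/top3.png")[130:390,190:490]
cv2.imwrite("pics/both.png",np.hstack([cv2.resize(i,(400,347)) for i in(A,B)]))
print(get_obs()["t"],get_obs()["wrist_force"])
```

```text
7.4 [-0.18454033 -0.63857255 -0.09840604]
```

View pics/both.png

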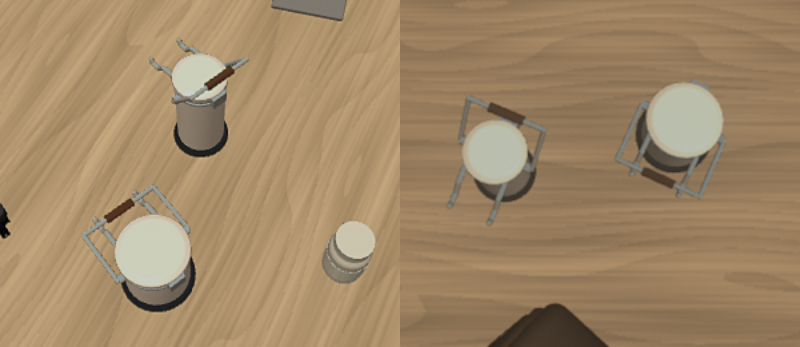

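Both views show the squat bail at the front, with its sleeve at crop (120,210) and (658,178). The tall bail is still folded back at (220,77) and (505,113).

Run:
```python
from h import *
b=[blob(np.load(n+"3.npz")["p"],c,16,"sleeve")[0] for n,c in(("scene",(250,297)),("top",(384,264)))]
c,e=tri("scene",b[0],"top",b[1]);r=c-[.5656,-.1363,0];th=np.radians(-24.7)
print(c,e,"x",r[0]*np.cos(th)+r[1]*np.sin(th))
if e<4 and abs(c[2]-.087)<.006: print(finish_job())
```

```text
[ 0.49799021 -0.09563448  0.08289973] 18.132458945712052 x -0.07841682610885585
```

Run:
```python
from h import *
B=[]
for n,c in(("scene",(250,297)),("top",(383,263))):
    I=np.load(n+"3.npz");q=I["p"].astype(int);h=cv2.cvtColor(I["p"],cv2.COLOR_RGB2HSV)
    k=np.zeros(h.shape[:2],np.uint8);cv2.circle(k,c,20,1,-1)
    for g in(85,100,120):
        m=(k>0)&(h[...,2]<g)&(q[...,0]>q[...,2]+20);l=cv2.connectedComponentsWithStats(m.astype(np.uint8))
        print(n,g,[(s[4],ce.round(1)) for s,ce in zip(l[2][1:],l[3][1:]) if s[4]>20])
```

```text
scene 85 [(np.int32(140), array([249.1, 297.4]))]
scene 100 [(np.int32(143), array([249.2, 297.4]))]
scene 120 [(np.int32(150), array([249.2, 297.5]))]
top 85 [(np.int32(146), array([383.1, 262.8]))]
top 100 [(np.int32(94), array([389.4, 249.4])), (np.int32(160), array([383.2, 262.7]))]
top 120 [(np.int32(96), array([389.6, 249.4])), (np.int32(32), array([384.4, 255.2])), (np.int32(190), array([383.1, 262.8]))]
```

The earlier mask had picked up shaded table, so I'm using the clean centroids.

Run:
```python
from h import *
c,e=tri("scene",(249.1,297.4),"top",(383.1,262.8));r=c-[.5656,-.1363,0];th=np.radians(-24.7)
print(c,e,"x",r[0]*np.cos(th)+r[1]*np.sin(th))
if e<4 and abs(c[2]-.087)<.006: print(finish_job())
```

```text
[ 0.49242045 -0.10330306  0.08488249] 0.010804337627864953 x -0.08027255743359955
the job is handed in; nothing more can be done
None
```

The squat canister is shut: I pressed the lid down first, then swung the bail to the front, where it snapped into the hooks (bar measured at x −80 mm, z 85 mm, against −80 and 87 for clamped); the tall canister's bail was left folded back, and the job was handed in at about 7.4 s.

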